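# Refit the bar knob of an indexing head and hold it home against its spring

## Robot

A 6-joint arm with a two-finger parallel gripper is mounted at the origin on a cart in front of the work surface, level with it; the furniture and walls round the work are solid. World frame = base frame: x ahead of the robot, y to its left, z up, the work surface at z = 0. Lengths are in m, angles in rad, forces in N, time in s.
With the tool pointing down it reaches from about 0.375 to 0.975 m from the base axis. Payload 3.8 kg.
Tool frame: the origin (TCP) lies at the very end of the fingers, on their centre line; the grasp point (between the pads) lies bot.grip_point_offset behind it (bot.grip_point_offset is the distance from the TCP to the grasp point, in m); z points along the fingers, y is the line along which they close (so a half turn about z gives the same grasp; the last joint's range is limited). The gripper opens to 85 mm and grips with 20 to 120 N. Pads are 22 mm wide; open, the fingers measure 114 mm over their backs; the gripper's body (76 mm by 85 mm) begins 54 mm behind the grasp point. The pads swing forward as they close: fully open they stand 13 mm farther back than shut.
Start: joints at [-1.203, 0.264, 1.604, -0, 1.274, -0.037], TCP at [0.266, -0.62, 0.231] pointing down, gripper open.
Joint ranges: [-2.63, 2.63], [-0.94, 2.18], [0.31, 2.57], [-1.31, 4.45], [0, 2.66], [-2.55, 2.55]. Speed limits (rad/s): [2.57, 2.57, 3.14, 3.14, 3.14, 3.14].

## Interface

Orientations are given as a rotation vector (axis times angle).
In Python, from workcell import bot, vision gives the robot as it stands.
- The arm moves only by the tool play_rows, never from a script. Its argument "rows" is a list of rows, each an object of numbers: "dx", "dy", "dz": the shift along the tool's x, y, z as a fraction of full scale; "roll": the turn about the tool's z as a fraction of full scale; "fingers": the closure, from 0 (fully open) to 1 (shut). In form: [{"dx": .., "dy": .., "dz": .., "roll": .., "fingers": ..}, ...]. A call has 1 to 20 rows; each row shifts and turns the commanded pose from where the row before left it, along the tool's axes as they then stand; what a row does not reach is not made up. Full scale, the value 1, is 0.04 m for a shift and 4 degrees for a turn. A row lasts 1/12 s, in which the tool goes at most 41.7 mm and 7.16 degrees, less where a joint would pass 70% of its speed; a pose out of reach is approached as far as the arm can. A call with a number of a shift or a turn outside -1 to 1 is refused whole. A call with a gripper value outside its range is refused whole. The fingers move at their own pace and stop on an object; "grip_force" is the grip in N (left out, the last holds). Time passes only in rows, so rows that do not move let the fingers close. It gives the time, the measured TCP pose, the force and the opening at its end, in the units of the state.
- bot.read_state(): the state, without advancing time (a new reading comes with each control period).
- vision.read_camera(name): name is "side" or "top" or "wrist"; returns a dict with "pixels" (480x640x3 uint8, red, green, blue), "depth" (480x640 float32, m along the optical axis (not along the pixel's ray), 0 where there is no reading), "fx", "fy", "cx", "cy" (pixels), "R" (3x3) and "t" (3): a world point X has camera coordinates R X + t. Camera axes: x right, y down, z forward; pixel columns grow to the right and rows downward; lengths in m; the calibration is good to about 2 mm. A picture is of the moment at which its call begins.
- bot.finish_job(): hands the job in, once; it reports no verdict.
The state is a dict: "time": time; "q": joint angles; "joint_vel": joint speeds; "joint_torque": joint torques, N m; "tool_pos": TCP position; "tcp_rot": TCP orientation; "wrist_force": force on the tool from outside, world axes, zero at the start; "torque": the same for the moment, N m; "width": opening from 0.0 (shut) to 1.0 (fully open).
Only numpy, scipy, OpenCV 4.12 (cv2) and the standard library are available. Lean on these libraries where they do the work, as an engineer would, in place of code of your own. Each camera call takes 0.05 s, during which the arm holds its last target. There are 200 camera calls.

## Task

The aluminium bar knob of the indexing head lies tipped over on the felt mat. Turn it over so that its bore faces down, turn it until the D-shaped bore matches the D-shaped spindle on top of the head, and push it onto the spindle without turning the spindle off its dial setting. Press the knob fully home, so that the spring washer under it is squeezed flat, and finish like that, still gripping and pressing it down so that its set screw could be tightened; leave the other things where they are.

Things in the scene. Friction and masses are not known exactly. Their poses are not given: they have to be found in the camera images.
- knob: Aluminium bar knob, 0.12 kg, 36 mm high. Origin: centre of its flat underside (the bore's mouth); z: from there along the axis to the bar on top; x: along the bar to its pointed end. Starts tipped on its side on a felt mat (top at z = 2.2 mm), resting on bar edge and skirt rim: x level, z 27 degrees below level, bore up at a slant, roughly to the robot
- knob_bar (a point): Centre of the knob's bar, 27 mm up its axis; axes as the knob's. Bar 56 mm long (x, flat ends), 18 mm high (z), 18 mm thick (y), narrowing over the last 12 mm to 10 mm at the pointed end (+x), top bevelled 1.5 mm. Below it a round skirt: 34 mm across at 8 mm below this point, widening to 44 mm from 23 mm below down to the underside
- knob_bore (a point): Middle of the knob's bore, 8.5 mm up its axis; axes as the knob's. Blind D bore 17 mm deep, radius 7.9 mm, flat 5.4 mm from the axis on the +x side (pointed end), mouth chamfered 1.2 mm. Tipped about its bar, bore going towards the robot and down, the knob falls onto its underside after some 65 degrees; tipped less it falls back. Centre of mass about 17 mm up the axis
- index_head: Small indexing head, fixed: steel base plate 96 x 136 x 10 mm, grey housing 74 x 70 mm with its top at height 62 mm, chuck with a turned part on its right-hand (-y) side out to y = -86 mm and below height 66 mm. Origin: centre of the underside, on the spindle's axis. The spindle stands upright on top
- spindle_tip (a point): Centre of the top of the upright steel D spindle, 88.5 mm above the surface; z up, x to the side of the flat: the knob's x must match it (about 9 degrees of play). Radius 7 mm, flat 4.5 mm from the axis, top chamfered 1.5 mm. It turns about z against 0.3 N m of friction. The washer's top is 10.5 mm below this point when free, 14.5 mm when flat: there the knob's underside must come
- dial_rim (a point): Point on the rim of the spindle's graduated dial (55 mm across, on top of the housing, its top 70 mm above the surface), 27.5 mm from the axis in line with the spindle's flat; shows whether the spindle has been turned
- spring_washer (a joint): How far the spring washer (30 mm across) round the spindle is pressed down, m: 0 free, 0.004 squeezed flat. It starts to give at 4 N, is flat at 12 N, and springs back when let go
- hex_key: Bystander: black hex key 34 x 88 x 8 mm lying between the head and the mat. Origin: middle of its underside
- ring_gauge: Bystander: steel ring gauge, 58 mm across, 18 mm high, behind the work. Origin: centre of its underside
- hub_a: Bystander: turned steel hub 30 mm across, 22 mm high, standing behind the head. Origin: centre of its underside
- hub_b: Bystander: turned steel hub 32 mm across, 22 mm high, standing behind the head. Origin: centre of its underside
Things that resemble listed ones, but are neither listed nor needed, are in the scene too. What is shaped like the knob but purple is not meant. What is shaped like the index_head but yellow is not meant.

How it is judged:
On the way, in this order (a step that is already met when the one before it is completed fails the run):
1. the knob has been turned over, bore down (angle between knob's own z axis and vertical below 0.2 rad), for 0.2 s.
2. the knob sits on the spindle, its D bore over the D (z of knob in the frame of spindle_tip below -0.007 m and horizontal distance between knob and spindle_tip below 0.003 m and angle between knob's own z axis and vertical below 0.15 rad), for 0.1 s.
At the end, for the whole second after the job is handed in: The knob is on the spindle, flats matched (axes within 3 mm and 0.1 rad), the spring washer pressed down more than 3 of its 4 mm, the knob 12.8 mm or more below the spindle's top, the fingers bearing on it with over 2 N, and the dial's rim within 6 mm of where it was (value of joint spring_washer above 0.003 m and z of knob in the frame of spindle_tip below -0.0128 m and horizontal distance between knob and spindle_tip below 0.003 m and angle between knob's own z axis and vertical below 0.1 rad and angle between the x axis of knob and the x axis of spindle_tip, either way round below 0.25 rad and contact force between the fingers and knob above 2 N and distance of dial_rim from where it was at the start of the episode below 0.006 m); the arm keeps its last pose, push and grip.
It fails at once if the spindle is turned off its dial setting (more than 6 mm at the dial's rim, about 12 degrees) (distance of dial_rim from where it was at the start of the episode above 0.006 m).
It fails at once if another thing is disturbed (moved more than 20 mm) (distance of any of hex_key, ring_gauge, hub_a, hub_b from where it was at the start of the episode above 0.02 m).
It also fails if it takes over 51 s, if anything falls off the work surface, if the arm or the gripper's body presses on something with over 40 N, if the wrist force passes 120 N, or if a joint passes its speed limit or range.

## Working session

There is one attempt and no reset: what is moved stays moved. The work goes in short steps, Python scripts to look and compute and a tool call to move; the robot and the scene stay as the last step left them, time stands still between calls to the robot, and variables do not carry over. Pictures are saved under pics/ and viewed, on a budget of 10 in all, crops included, one or two more only if the job needs it, and the job is handed in when it is done.

Besides the shell and the picture viewer there is one more tool, called after ">>>" in YAML: its name, and indented under it one key for each argument. play_rows: Moves the arm, as the interface text tells. Its arguments: {"type":"object","properties":{"rows":{"type":"array","items":{"type":"object","properties":{"dx":{"type":"number","minimum":-1,"maximum":1},"dy":{"type":"number","minimum":-1,"maximum":1},"dz":{"type":"number","minimum":-1,"maximum":1},"roll":{"type":"number","minimum":-1,"maximum":1},"fingers":{"type":"number"}}}},"grip_force":{"type":"number"}},"required":["rows"]}

```bash
mkdir -p pics; ls
cat > h.py <<'E'
import numpy as np, cv2
from workcell import bot, vision
def shot(n,f=None):
    c=vision.read_camera(n)
    if f: cv2.imwrite('pics/'+f,c['pixels'][:,:,::-1])
    return c
def pt(c,u,v,d):
    p=np.array([(u-c['cx'])/c['fx']*d,(v-c['cy'])/c['fy']*d,d]); return c['R'].T@(p-c['t'])
def ray(c,u,v,z):
    r=c['R'].T@np.array([(u-c['cx'])/c['fx'],(v-c['cy'])/c['fy'],1]); o=-c['R'].T@c['t']
    return o+r*(z-o[2])/r[2]
def proj(c,X):
    p=c['R']@np.asarray(X)+c['t']; return c['fx']*p[0]/p[2]+c['cx'],c['fy']*p[1]/p[2]+c['cy']
def cloud(c):
    v,u=np.mgrid[:480,:640]; d=c['depth']
    P=np.stack([(u-c['cx'])/c['fx']*d,(v-c['cy'])/c['fy']*d,d],-1)
    return (P-c['t'])@c['R']
E
python3 - <<'E'
from h import *
print(bot.read_state(), bot.grip_point_offset)
for n in ['side','top']:
    c=shot(n,n+'0.png'); print(n,-c['R'].T@c['t'],c['R'][2],c['fx'],(c['depth']>0).mean())
E
```

```text
pics
{'time': 0.0, 'q': array([-1.20290144e+00,  2.64777578e-01,  1.60537150e+00,  1.29388356e-05,
        1.27369702e+00, -3.69154990e-02]), 'joint_vel': array([ 0.00158284,  0.00033922, -0.0007034 ,  0.00117533,  0.00167879,
       -0.00101229]), 'joint_torque': array([-9.88131760e-04, -5.15113771e+01, -3.67317331e+01, -2.13405915e-04,
        1.29055709e-02, -1.08384708e-05]), 'tool_pos': array([ 0.26557531, -0.61976704,  0.22994692]), 'tcp_rot': array([-3.07528175e+00, -6.31088735e-01,  5.63554121e-04]), 'wrist_force': array([-1.44204536, -0.31249117, -0.57129913]), 'torque': array([-0.01509102, -0.00800886,  0.01326392]), 'width': 0.9967074002522166} 0.0187
side [-0.05107438  1.07758964  0.70103898] [ 0.43840219 -0.78944092 -0.42963537] 455.8852818985113 0.996064453125
top [ 0.47149946 -0.04497307  1.53571099] [ 0.08670892  0.00692587 -0.99620961] 527.2764573785466 0.9959602864583333
```

View pics/top0.png

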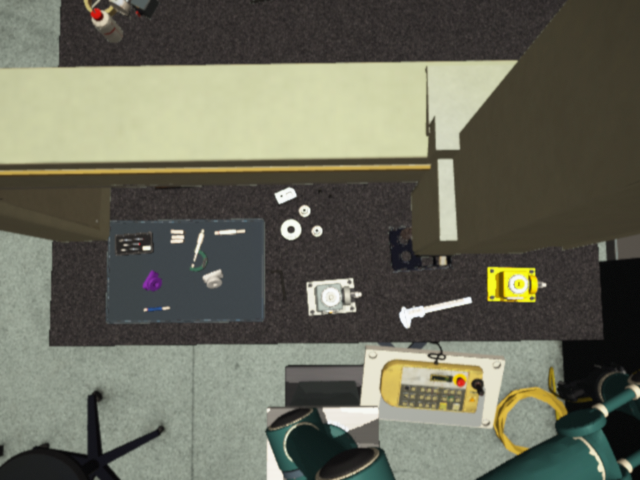

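View pics/side0.png

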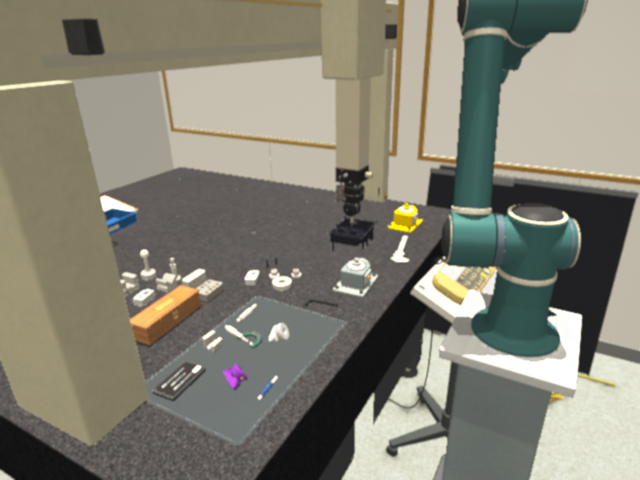

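Candidates: silver knob at top (213,280) and the purple lookalike at (152,281); grey head at (332,296) and the yellow lookalike at (514,285). I choose the silver knob and the grey head, and check them in a close crop.

Run:
```python
from h import *
c=shot('top'); s=shot('side')
np.savez('top.npz',**c); np.savez('side.npz',**s)
a=cv2.resize(c['pixels'][255:320,185:235],(308,400),interpolation=cv2.INTER_CUBIC)
a2=cv2.resize(c['pixels'][270:325,295:370],(492,360),interpolation=cv2.INTER_CUBIC)
b=cv2.resize(s['pixels'][315:347,260:300],(300,240),interpolation=cv2.INTER_CUBIC)
b2=cv2.resize(s['pixels'][245:305,325:385],(240,240),interpolation=cv2.INTER_CUBIC)
im=np.zeros((600,800,3),np.uint8); im[:400,:308]=a; im[:360,308:800]=a2[:, :492]; im[360:600,310:610]=b; im[360:600,560:800]=b2
cv2.imwrite('pics/crop.png',im[:,:,::-1])
P=cloud(c);Q=cloud(s)
for n,p in (('top',P),('side',Q)):
  m=(p[...,2]>.006)&(p[...,2]<.08)&(p[...,0]>.3)&(p[...,0]<.75)&(p[...,1]>-.3)&(p[...,1]<.5)
  k,l,st,ce=cv2.connectedComponentsWithStats(m.astype(np.uint8))
  for i in range(1,k):
    if st[i,4]>25:
      q=p[l==i]; print(n,ce[i].round(1),st[i,4],q.min(0).round(3),q.max(0).round(3),q.mean(0).round(3))
q=P[190:320,200:360]
# overhead structures
m=P[...,2]>.15
print('overhead x min by y', [(y,P[m&(abs(P[...,1]-y)<.03)&(P[...,0]>.2)].min(0).round(2)) for y in (-.3,-.1,0,.2,.3) if (m&(abs(P[...,1]-y)<.03)&(P[...,0]>.2)).any()])
```

```text
top [283.9 200.1] 79 [0.731 0.076 0.006] [0.75  0.125 0.03 ] [0.743 0.105 0.019]
top [304.1 210.9] 75 [0.696 0.032 0.006] [0.727 0.065 0.029] [0.711 0.047 0.014]
top [290.7 229.6] 277 [0.628 0.057 0.006] [0.689 0.118 0.03 ] [0.656 0.086 0.018]
top [230.6 231.8] 152 [0.638 0.205 0.006] [0.673 0.311 0.024] [0.652 0.261 0.012]
top [402.5 252.6] 888 [ 0.527 -0.299  0.006] [ 0.666 -0.193  0.079] [ 0.581 -0.23   0.067]
top [178.6 231.6] 70 [0.647 0.393 0.006] [0.669 0.437 0.04 ] [0.654 0.41  0.024]
top [316.  231.3] 62 [ 0.637 -0.002  0.006] [0.664 0.031 0.03 ] [0.65  0.013 0.014]
top [199.5 253.7] 331 [0.534 0.322 0.006] [0.663 0.386 0.026] [0.59  0.351 0.014]
top [150.8 243.1] 87 [0.591 0.481 0.006] [0.655 0.5   0.02 ] [0.623 0.494 0.012]
top [177.3 239.7] 104 [0.616 0.392 0.006] [0.643 0.443 0.031] [0.631 0.415 0.016]
top [154.2 281. ] 276 [0.481 0.444 0.006] [0.556 0.5   0.05 ] [0.512 0.478 0.024]
top [213.  279.3] 281 [0.485 0.283 0.006] [0.545 0.345 0.05 ] [0.515 0.309 0.025]
top [279.3 276.4] 42 [0.49  0.109 0.006] [0.54  0.142 0.016] [0.521 0.12  0.009]
top [331.7 296.9] 1498 [ 0.4
[... 741 characters left out ...]
011]
side [278.9 332.4] 281 [0.491 0.285 0.007] [0.542 0.344 0.045] [0.511 0.317 0.023]
side [245.1 335.5] 285 [0.539 0.328 0.006] [0.663 0.382 0.02 ] [0.588 0.356 0.013]
side [211.4 340.8] 257 [0.622 0.394 0.006] [0.662 0.436 0.033] [0.643 0.418 0.019]
side [194.9 364.3] 58 [0.597 0.489 0.007] [0.659 0.5   0.013] [0.625 0.495 0.01 ]
side [235.4 372.7] 258 [0.485 0.461 0.008] [0.546 0.5   0.045] [0.51  0.489 0.027]
side [268.8 385.5] 83 [0.429 0.44  0.006] [0.44  0.499 0.013] [0.433 0.472 0.009]
overhead x min by y [(-0.3, array([ 0.2 , -0.33,  0.24])), (-0.1, array([ 0.2 , -0.13,  0.65])), (0, array([ 0.2 , -0.03,  0.53])), (0.2, array([0.65, 0.17, 0.64])), (0.3, array([0.65, 0.27, 0.64]))]
```

View pics/crop.png

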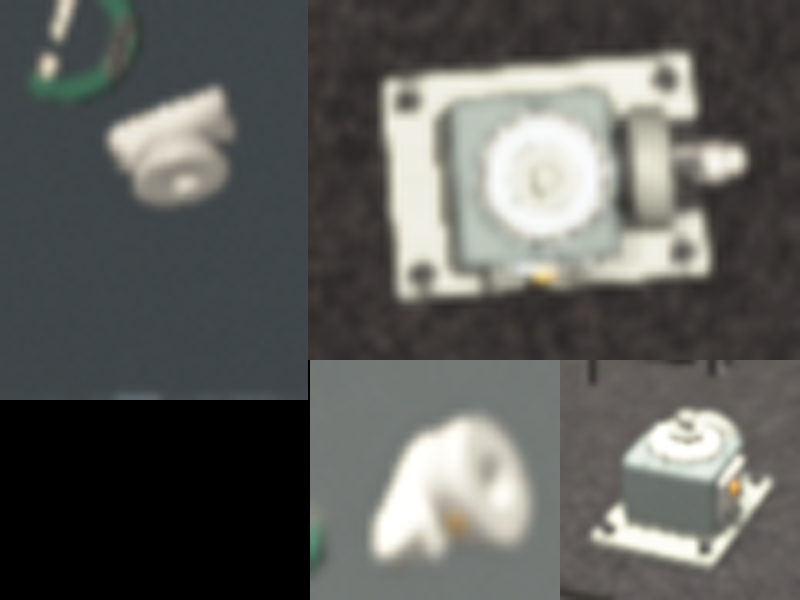

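The crops show the silver knob (213,280) lying with its bar away from the robot and its bore facing the robot. They also show the grey head with a white dial at about (331,297). Next I turn the tool so its x is world y and its y is world x, then go over the head for a close look.

>>> play_rows:
  rows:
    - {"roll": -1}
    - {"roll": -1}
    - {"roll": -1}
    - {"roll": -1}
    - {"roll": -1}
    - {"roll": -1}
    - {"roll": -1}
    - {"roll": -1}
    - {"roll": -1}
    - {"roll": -1}
    - {"roll": -1}
    - {"roll": -1}
    - {"roll": -1}
    - {"roll": -1}
    - {"roll": -1}
    - {"roll": -1}
    - {"roll": -0.75}

```text
validation failed for argument at $.ro...
```

>>> play_rows:
  rows:
    - {"dx": 0.8, "dy": 0.2}
    - {"dx": 0.8, "dy": 0.2}
    - {"dx": 0.8, "dy": 0.2}
    - {"dx": 0.8, "dy": 0.2}
    - {"dx": 0.8, "dy": 0.2}
    - {"dx": 0.8, "dy": 0.2}
    - {"dx": 0.8, "dy": 0.2}
    - {"dx": 0.8, "dy": 0.2}
    - {"dx": 0.8, "dy": 0.2}
    - {"dx": 0.8, "dy": 0.2}
    - {"dx": 0.8, "dy": 0.2}
    - {"dx": 0.8, "dy": 0.2}
    - {"dx": 0.8, "dy": 0.2}
    - {"dx": 0.8, "dy": 0.2}
    - {"dx": 0.8, "dy": 0.2}
    - {"dx": 0.8, "dy": 0.2}
    - {"dx": 0.8, "dy": 0.2}
    - {"dx": 0.6, "dy": 0.2}
    - {"dx": 0}
    - {"dx": 0}

```text
validation failed for argument at $.ro...
```

Run:
```python
from h import *
s=bot.read_state(); print(s['time'],s['tool_pos'],s['tcp_rot'],s['q'])
c=shot('wrist','w1.png'); np.savez('w1.npz',**c); print(-c['R'].T@c['t'],c['R'][2])
t=dict(np.load('top.npz')); print('dial',ray(t,330.8,297.5,.07))
```

```text
0.2 [ 0.265696   -0.62001026  0.23042597] [-3.07608255e+00 -6.31247606e-01  3.47147442e-04] [-1.20286497e+00  2.64468312e-01  1.60487035e+00  1.46224645e-05
  1.27367951e+00 -3.68761135e-02]
[ 0.33919635 -0.58938285  0.37331991] [-0.28536444 -0.12036627 -0.95083074]
dial [ 0.45909074 -0.02866868  0.07      ]
```

View pics/w1.png

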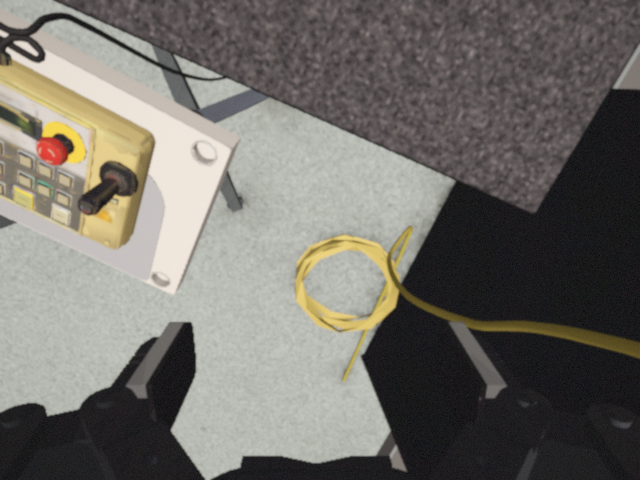

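The rows were refused and the arm has not moved. The picture shows only floor. I resend with every field filled in.

>>> play_rows:
  rows:
    - {"dx": 0, "dy": 0, "dz": 0, "roll": -1, "fingers": 0}
    - {"dx": 0, "dy": 0, "dz": 0, "roll": -1, "fingers": 0}
    - {"dx": 0, "dy": 0, "dz": 0, "roll": -1, "fingers": 0}
    - {"dx": 0, "dy": 0, "dz": 0, "roll": -1, "fingers": 0}
    - {"dx": 0, "dy": 0, "dz": 0, "roll": -1, "fingers": 0}
    - {"dx": 0, "dy": 0, "dz": 0, "roll": -1, "fingers": 0}
    - {"dx": 0, "dy": 0, "dz": 0, "roll": -1, "fingers": 0}
    - {"dx": 0, "dy": 0, "dz": 0, "roll": -1, "fingers": 0}
    - {"dx": 0, "dy": 0, "dz": 0, "roll": -1, "fingers": 0}
    - {"dx": 0, "dy": 0, "dz": 0, "roll": -1, "fingers": 0}
    - {"dx": 0, "dy": 0, "dz": 0, "roll": -1, "fingers": 0}
    - {"dx": 0, "dy": 0, "dz": 0, "roll": -1, "fingers": 0}
    - {"dx": 0, "dy": 0, "dz": 0, "roll": -1, "fingers": 0}
    - {"dx": 0, "dy": 0, "dz": 0, "roll": -1, "fingers": 0}
    - {"dx": 0, "dy": 0, "dz": 0, "roll": -1, "fingers": 0}
    - {"dx": 0, "dy": 0, "dz": 0, "roll": -1, "fingers": 0}
    - {"dx": 0, "dy": 0, "dz": 0, "roll": -0.75, "fingers": 0}

```text
time: 1.67
tool_pos: [0.2658, -0.6203, 0.231]
tcp_rot: [-2.214, -2.229, -0.0]
wrist_force: [0.6, 0.2, -0.7]
width: 0.997
```

>>> play_rows:
  rows:
    - {"dx": 0.8, "dy": 0.2, "dz": 0, "roll": 0, "fingers": 0}
    - {"dx": 0.8, "dy": 0.2, "dz": 0, "roll": 0, "fingers": 0}
    - {"dx": 0.8, "dy": 0.2, "dz": 0, "roll": 0, "fingers": 0}
    - {"dx": 0.8, "dy": 0.2, "dz": 0, "roll": 0, "fingers": 0}
    - {"dx": 0.8, "dy": 0.2, "dz": 0, "roll": 0, "fingers": 0}
    - {"dx": 0.8, "dy": 0.2, "dz": 0, "roll": 0, "fingers": 0}
    - {"dx": 0.8, "dy": 0.2, "dz": 0, "roll": 0, "fingers": 0}
    - {"dx": 0.8, "dy": 0.2, "dz": 0, "roll": 0, "fingers": 0}
    - {"dx": 0.8, "dy": 0.2, "dz": 0, "roll": 0, "fingers": 0}
    - {"dx": 0.8, "dy": 0.2, "dz": 0, "roll": 0, "fingers": 0}
    - {"dx": 0.8, "dy": 0.2, "dz": 0, "roll": 0, "fingers": 0}
    - {"dx": 0.8, "dy": 0.2, "dz": 0, "roll": 0, "fingers": 0}
    - {"dx": 0.8, "dy": 0.2, "dz": 0, "roll": 0, "fingers": 0}
    - {"dx": 0.8, "dy": 0.2, "dz": 0, "roll": 0, "fingers": 0}
    - {"dx": 0.8, "dy": 0.2, "dz": 0, "roll": 0, "fingers": 0}
    - {"dx": 0.8, "dy": 0.2, "dz": 0, "roll": 0, "fingers": 0}
    - {"dx": 0.8, "dy": 0.2, "dz": 0, "roll": 0, "fingers": 0}
    - {"dx": 0.8, "dy": 0.2, "dz": 0, "roll": 0, "fingers": 0}
    - {"dx": 0, "dy": 0, "dz": 0, "roll": 0, "fingers": 0}
    - {"dx": 0, "dy": 0, "dz": 0, "roll": 0, "fingers": 0}

```text
time: 3.33
tool_pos: [0.408, -0.0425, 0.2313]
tcp_rot: [2.213, 2.23, -0.0]
wrist_force: [-0.7, -0.8, -0.0]
width: 1.001
```

Run:
```python
from h import *
s=bot.read_state(); print(s['time'],s['tool_pos'],s['tcp_rot'],s['q'])
c=shot('wrist','w2.png'); np.savez('w2.npz',**c); print(-c['R'].T@c['t'],c['R'][2])
```

```text
3.3333 [ 0.40798251 -0.0425348   0.23134837] [ 2.21256002e+00  2.22991822e+00 -1.53505004e-04] [-1.64424978e-01 -2.59631174e-01  2.12844995e+00 -2.42102390e-04
  1.27261661e+00 -1.72168476e-01]
[0.40768164 0.03654396 0.37422186] [ 0.00272978 -0.30977294 -0.95080664]
```

View pics/w2.png

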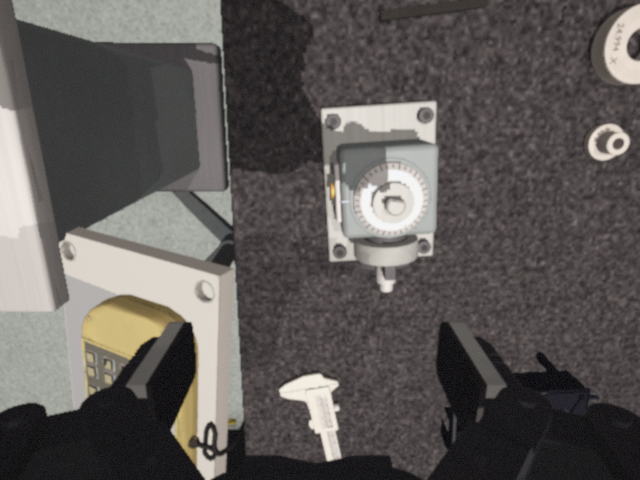

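The grey head is at (385,195), with the spindle at about (395,203). I go closer to read the flat's direction.

>>> play_rows:
  rows:
    - {"dx": 0, "dy": 0.4, "dz": 0.6, "roll": 0, "fingers": 0}
    - {"dx": 0, "dy": 0.4, "dz": 0.6, "roll": 0, "fingers": 0}
    - {"dx": 0, "dy": 0.4, "dz": 0.5, "roll": 0, "fingers": 0}
    - {"dx": 0, "dy": 0, "dz": 0, "roll": 0, "fingers": 0}
    - {"dx": 0, "dy": 0, "dz": 0, "roll": 0, "fingers": 0}

```text
time: 3.8
tool_pos: [0.4546, -0.0451, 0.1619]
tcp_rot: [-2.218, -2.221, 0.004]
wrist_force: [-0.1, 0.9, -0.2]
width: 0.999
```

Run:
```python
from h import *
s=bot.read_state(); print(s['time'],s['tool_pos'])
c=shot('wrist'); np.savez('w3.npz',**c)
P=cloud(c); z=P[...,2]
m=(z>.0835)&(z<.095)&(abs(P[...,0]-.459)<.03)&(abs(P[...,1]+.029)<.03)
q=P[m]; print(m.sum(),q.mean(0),q.min(0),q.max(0))
u,v=proj(c,[.459,-.029,.0885]); print(u,v)
u,v=int(u),int(v); k=60
a=cv2.resize(c['pixels'][v-k:v+k,u-k:u+k],(600,600),interpolation=cv2.INTER_CUBIC)
print('crop',u-k,v-k); cv2.imwrite('pics/w3.png',a[:,:,::-1])
```

```text
3.8 [ 0.45462706 -0.04505119  0.16192526]
486 [ 0.46361325 -0.02881546  0.08825658] [ 0.45691021 -0.03551326  0.0836926 ] [ 0.4705292  -0.02349241  0.09068854]
323.8847038900387 230.05880460751007
crop 263 170
```

View pics/w3.png

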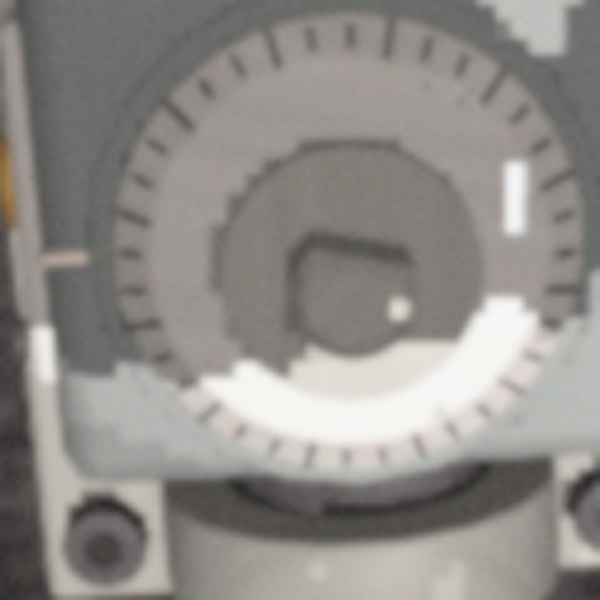

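The D is clear in the crop. The flat's edge runs from about (312,245) to (410,260), so the flat's normal points to roughly +y (about 82°). I refine the numbers.

Run:
```python
from h import *
c=dict(np.load('w3.npz')); P=cloud(c); z=P[...,2]
for lo in (.0845,.086,.087):
  m=((z>lo)&(abs(P[...,0]-.463)<.02)&(abs(P[...,1]+.029)<.02)).astype(np.uint8)
  v,u=np.nonzero(m); X=np.array([ray(c,a,b,.0885)[:2] for a,b in zip(u,v)])
  ct=X.mean(0); w,V=np.linalg.eigh(np.cov((X-ct).T)); n=V[:,0]*np.sign(V[1,0])
  e=(X-ct)@n; t=np.stack([-n[1],n[0]]); f=(X-ct)@t
  print(lo,len(X),ct,np.degrees(np.arctan2(n[1],n[0])),e.min(),e.max(),f.min(),f.max(),w)
# flat edge by dark band: darkest row per column
g=cv2.cvtColor(c['pixels'],cv2.COLOR_RGB2GRAY).astype(float); g=cv2.GaussianBlur(g,(3,3),0)
pts=[(u,210+np.argmin(g[210:228,u])) for u in range(328,343)]
L=[ray(c,u,v,.084)[:2] for u,v in pts]; A=np.array(L); p=np.polyfit(A[:,0],A[:,1],1); print('band',pts[0],pts[-1],np.degrees(np.arctan(p[0]))+90)
# dial: bright/disc at z .07 outline centre
m=((z>.0665)&(z<.0735)&(abs(P[...,0]-.463)<.05)&(abs(P[...,1]+.029)<.05)).astype(np.uint8)
k,_=max(((x,cv2.contourArea(x)) for x in cv2.findContours(m,cv2.RETR_EXTERNAL,cv2.CHAIN_APPROX_NONE)[0]),key=lambda x:x[1])
X=np.array([ray(c,*x[0],.07)[:2] for x in k]); 
(o,r)=cv2.minEnclosingCircle(X.astype(np.float32)); print('dial',o,r)
```

```text
0.0845 4661 [ 0.48012211 -0.17508984] 15.171349167910865 -0.07202380364228703 0.07018919283556076 -0.04499017084970279 0.15243503212655998 [0.00157908 0.00252884]
0.086 4641 [ 0.48019224 -0.17574122] 16.203529873404634 -0.07203331600660015 0.06955779342829896 -0.045590848202757966 0.15202848783288012 [0.00158309 0.00244241]
0.087 4619 [ 0.48027129 -0.17644919] 17.55564638255184 -0.07200687312397436 0.0687000997966835 -0.04650402000851046 0.1521497250929572 [0.00158699 0.00235044]
band (328, np.int64(218)) (342, np.int64(220)) 80.3438689695026
dial (0.4636703431606293, -0.028072329238057137) 0.027324076741933823
```

Run:
```python
from h import *
c=dict(np.load('w3.npz')); P=cloud(c); z=P[...,2]
for lo in (.0845,.086,.0872):
  m=((z>lo)&(z<.095)&(abs(P[...,0]-.463)<.02)&(abs(P[...,1]+.029)<.02)).astype(np.uint8)
  v,u=np.nonzero(m); X=np.array([ray(c,a,b,.0885)[:2] for a,b in zip(u,v)])
  ct=X.mean(0); w,V=np.linalg.eigh(np.cov((X-ct).T)); n=V[:,0]*np.sign(V[1,0])
  e=(X-ct)@n; f=(X-ct)@np.array([-n[1],n[0]])
  print(lo,len(X),ct,np.degrees(np.arctan2(n[1],n[0])),e.min(),e.max(),f.min(),f.max())
# knob from top & side clouds
for nm in ('top','side'):
  t=dict(np.load(nm+'.npz')); Q=cloud(t)
  m=(Q[...,2]>.006)&(Q[...,2]<.06)&(Q[...,0]>.47)&(Q[...,0]<.56)&(Q[...,1]>.26)&(Q[...,1]<.36)
  q=Q[m]; 
  for lo,hi in ((.006,.015),(.015,.022),(.022,.03),(.03,.038),(.038,.05)):
    b=q[(q[:,2]>lo)&(q[:,2]<hi)]; print(nm,lo,len(b),b.mean(0).round(4) if len(b) else '',b.min(0).round(4) if len(b) else '',b.max(0).round(4) if len(b) else '')
```

```text
0.0845 475 [ 0.46360313 -0.02887176] 77.52805663001207 -0.006522135244922784 0.005773926614727418 -0.006846771790104655 0.006999735718323989
0.086 455 [ 0.46359231 -0.02908872] 80.37556716254943 -0.006279045052668175 0.005454371078197495 -0.006827821072966099 0.006985424148153267
0.0872 423 [ 0.46351732 -0.02923873] 77.71322466011884 -0.006144020964840549 0.0053362867054005106 -0.006853465625953738 0.006871103040008467
top 0.006 179 [0.5115 0.3099 0.0091] [0.4703 0.2602 0.006 ] [0.5598 0.3595 0.0149]
top 0.015 98 [0.5259 0.318  0.0185] [0.49  0.284 0.015] [0.5595 0.3574 0.022 ]
top 0.022 76 [0.5194 0.311  0.0251] [0.4957 0.2852 0.0221] [0.5477 0.3557 0.0299]
top 0.03 46 [0.5134 0.304  0.0346] [0.4984 0.284  0.03  ] [0.5297 0.3239 0.0379]
top 0.038 41 [0.5111 0.3081 0.0429] [0.5012 0.2874 0.0383] [0.5209 0.3223 0.0477]
side 0.006 84 [0.5211 0.3305 0.012 ] [0.4913 0.2862 0.0072] [0.5598 0.3597 0.0149]
side 0.015 102 [0.5175 0.3195 0.0184] [0.4928 0.2866 0.0151] [0.5576 0.3571 0.022 ]
side 0.022 53 [0.5085 0.3176 0.0255] [0.4955 0.2853 0.022 ] [0.527  0.3357 0.0299]
side 0.03 51 [0.5101 0.3138 0.034 ] [0.498  0.2899 0.0303] [0.5225 0.3295 0.038 ]
side 0.038 25 [0.5107 0.3134 0.0408] [0.5033 0.2974 0.0382] [0.5195 0.3265 0.0449]
```

Spindle axis is at about (0.4637, -0.0282), with the flat's normal at about 80°. Now over the knob.

>>> play_rows:
  rows:
    - {"dx": 0.5, "dy": 0, "dz": -0.5, "roll": 0, "fingers": 0}
    - {"dx": 0.9, "dy": 0.1, "dz": -0.5, "roll": 0, "fingers": 0}
    - {"dx": 0.9, "dy": 0.1, "dz": 0, "roll": 0, "fingers": 0}
    - {"dx": 0.9, "dy": 0.1, "dz": 0, "roll": 0, "fingers": 0}
    - {"dx": 0.9, "dy": 0.1, "dz": 0, "roll": 0, "fingers": 0}
    - {"dx": 0.9, "dy": 0.1, "dz": 0, "roll": 0, "fingers": 0}
    - {"dx": 0.9, "dy": 0.2, "dz": 0, "roll": 0, "fingers": 0}
    - {"dx": 0.9, "dy": 0.2, "dz": 0, "roll": 0, "fingers": 0}
    - {"dx": 0.9, "dy": 0.2, "dz": 0, "roll": 0, "fingers": 0}
    - {"dx": 0.9, "dy": 0.2, "dz": 0, "roll": 0, "fingers": 0}
    - {"dx": 0, "dy": 0, "dz": 0, "roll": 0, "fingers": 0}
    - {"dx": 0, "dy": 0, "dz": 0, "roll": 0, "fingers": 0}

```text
time: 4.85
tool_pos: [0.5073, 0.3014, 0.2051]
tcp_rot: [2.215, 2.227, 0.003]
wrist_force: [-0.4, -0.0, -0.4]
width: 0.999
```

Run:
```python
from h import *
s=bot.read_state(); print(s['time'],s['tool_pos'],s['tcp_rot'])
c=shot('wrist'); np.savez('w4.npz',**c)
u,v=map(int,proj(c,[.513,.309,.02])); print(u,v); k=100
v=min(max(v,k),480-k);u=min(max(u,k),640-k)
cv2.imwrite('pics/w4.png',cv2.resize(c['pixels'][v-k:v+k,u-k:u+k],(600,600),interpolation=cv2.INTER_CUBIC)[:,:,::-1]); print('crop',u-k,v-k)
P=cloud(c)
m=(P[...,2]>.0065)&(P[...,2]<.06)&(abs(P[...,0]-.515)<.045)&(abs(P[...,1]-.31)<.045)
k,l,st,ce=cv2.connectedComponentsWithStats(m.astype(np.uint8)); i=1+np.argmax(st[1:,4]); q=P[l==i]
print(len(q),q.min(0),q.max(0))
for lo,hi in ((.006,.01),(.01,.015),(.015,.022),(.022,.03),(.03,.038),(.038,.05)):
    b=q[(q[:,2]>lo)&(q[:,2]<hi)]
    if len(b): print(lo,len(b),b.mean(0).round(4),b.min(0).round(4),b.max(0).round(4))
```

```text
4.85 [0.50732797 0.30141154 0.20509517] [2.21477751 2.22677763 0.00304746]
322 201
crop 222 101
3284 [0.49271305 0.28222254 0.00686489] [0.5458201  0.34104621 0.0466679 ]
0.006 27 [0.5007 0.3058 0.0089] [0.4933 0.2857 0.0069] [0.5234 0.3403 0.0099]
0.01 162 [0.5058 0.3099 0.0129] [0.4927 0.2822 0.01  ] [0.5301 0.3408 0.015 ]
0.015 1093 [0.5238 0.3136 0.0194] [0.4937 0.2831 0.0151] [0.5458 0.341  0.022 ]
0.022 823 [0.5208 0.3106 0.0245] [0.4964 0.2842 0.022 ] [0.5414 0.3371 0.03  ]
0.03 624 [0.515  0.311  0.0344] [0.4997 0.286  0.03  ] [0.5284 0.3256 0.038 ]
0.038 555 [0.5147 0.3088 0.0415] [0.5043 0.2904 0.038 ] [0.5233 0.323  0.0467]
```

View pics/w4.png

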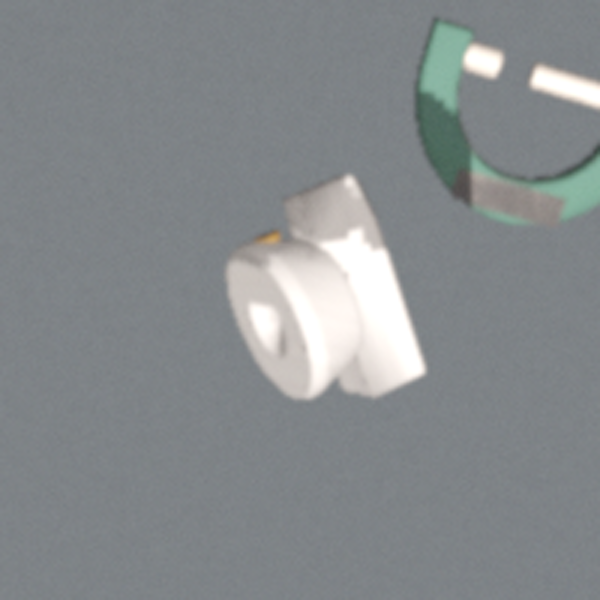

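The crop shows the bore face on the left (270,320) and the bar on the right. The bar's outer edge runs from (425,375) to (380,248), then bends inward to (350,180), so the pointed end is the upper one (+y). I work out the bar's direction and centre.

Run:
```python
from h import *
c=dict(np.load('w4.npz'))
f=lambda u,v,z: ray(c,222+u/3,101+v/3,z)
a,b=f(425,375,.0157),f(380,248,.0157); d=b-a; th=np.degrees(np.arctan2(d[1],d[0])); print('bar edge',a,b,th)
P=cloud(c)
m=(P[...,2]>.0065)&(P[...,2]<.06)&(abs(P[...,0]-.515)<.045)&(abs(P[...,1]-.31)<.045)
k,l,st,ce=cv2.connectedComponentsWithStats(m.astype(np.uint8)); q=P[l==1+np.argmax(st[1:,4])]
al=np.radians(th-90); e=np.array([np.cos(al),np.sin(al)]); t=np.array([-e[1],e[0]])
E=q[:,:2]@e; T=q[:,:2]@t; print('e',np.percentile(E,[0.3,1,99,99.7]),'t all',T.min(),T.max())
bar=(E>E.max()-.012); print('bar t',np.percentile(T[bar],[.5,99.5]))
# skirt disk: high points
h=q[:,2]>.04; print('rim top e,t',E[h].mean(),T[h].mean(),T[h].min(),T[h].max())
# far long edge fit
X=[]
for tt in np.arange(np.percentile(T[bar],2)+.004,np.percentile(T[bar],98)-.018,.002):
  s=abs(T-tt)<.0012; i=np.argsort(E[s])[-3:]; X.append((tt,E[s][i].mean()))
X=np.array(X); print('edge rel angle',np.degrees(np.arctan(np.polyfit(X[:,0],X[:,1],1)[0])),X[:,1].round(4))
mid=None
print('e vec',e,t)
s=bot.read_state()['tool_pos'][:2]; print('tcp e,t',s@e,s@t)
```

```text
bar edge [0.54749326 0.2874808  0.0157    ] [0.53411537 0.32238937 0.0157    ] 110.96815523381915
e [0.5708746  0.57191455 0.61443558 0.61485994] t all 0.07465597344037853 0.1313006450463933
bar t [0.07514142 0.13087886]
rim top e,t 0.5908770186670553 0.10431779606487773 0.0892544209391514 0.11827835821984678
edge rel angle 1.5735598447485633 [0.6139 0.614  0.6142 0.6141 0.6141 0.6141 0.6142 0.6145 0.6145 0.6146
 0.6146 0.6145 0.6146 0.6147 0.6147 0.6148 0.6148]
e vec [0.93377946 0.35784901] [-0.35784901  0.93377946]
tcp e,t 0.5808349648507081 0.09884136299738719
```

Run:
```python
from h import *
c=dict(np.load('w4.npz')); P=cloud(c).reshape(-1,3); I=c['pixels'].reshape(-1,3).astype(int)
al=np.radians(20); e=np.array([np.cos(al),np.sin(al)]); t=np.array([-e[1],e[0]])
o=np.array([.5159,.308]); E=(P[:,:2]-o)@e*1e3; T=(P[:,:2]-o)@t*1e3
g=(P[:,2]>.005)&(P[:,2]<.06)
knob=g&(abs(E)<30)&(abs(T)<32)&(I.max(1)-I.min(1)<30)
print('knob',E[knob].min(),E[knob].max(),T[knob].min(),T[knob].max())
for a in range(20,70,4):
  s=g&(E>=a)&(E<a+4)&(T>-40)&(T<60)&((E>27)|(T>32))
  if s.any(): print(a,T[s].min().round(1),P[s,2].max().round(4))
s=(P[:,2]>.0035)&(I[:,1]-I[:,0]>15)&(abs(E)<80)&(abs(T)<80)
for a in range(0,80,6):
  r=s&(E>=a)&(E<a+6); 
  if r.any(): print('green',a,T[r].min().round(1),P[r,2].max().round(4))
```

```text
knob -21.898694450739058 22.943658979712687 -28.039406429871615 28.347761849297754
20 33.7 0.0057
28 47.1 0.0055
40 -4.9 0.0163
44 9.5 0.0177
48 5.3 0.0178
52 2.5 0.0173
56 -36.8 0.017
60 -0.1 0.0168
64 -2.5 0.0169
68 -2.1 0.0166
green 12 71.1 0.3481
green 36 24.1 0.0161
green 42 17.2 0.0174
green 48 4.1 0.0178
green 54 1.0 0.017
green 60 0.7 0.0157
green 66 -2.1 0.0164
green 72 -2.1 0.0172
green 78 -1.0 0.0164
```

A green ring stands 17 mm high just beyond the knob, so I half close the fingers and offset 5 mm to clear it.

>>> play_rows:
  rows:
    - {"dx": 0.05, "dy": 0.26, "dz": 0, "roll": 0, "fingers": 0.33}
    - {"dx": 0, "dy": 0, "dz": 0.5, "roll": -1, "fingers": 0.33}
    - {"dx": 0, "dy": 0, "dz": 0.6, "roll": -1, "fingers": 0.33}
    - {"dx": 0, "dy": 0, "dz": 0.6, "roll": -1, "fingers": 0.33}
    - {"dx": 0, "dy": 0, "dz": 0.6, "roll": -1, "fingers": 0.33}
    - {"dx": 0, "dy": 0, "dz": 0.7, "roll": -1, "fingers": 0.33}
    - {"dx": 0, "dy": 0, "dz": 0.5, "roll": 0, "fingers": 0.33}
    - {"dx": 0, "dy": 0, "dz": 0, "roll": 0, "fingers": 0.33}
    - {"dx": 0, "dy": 0, "dz": 0, "roll": 0, "fingers": 0.33}

```text
time: 5.65
tool_pos: [0.5167, 0.3005, 0.0626]
tcp_rot: [-1.8, -2.574, 0.004]
wrist_force: [0.2, 0.2, 0.3]
width: 0.672
```

>>> play_rows:
  rows:
    - {"dx": 0, "dy": 0.045, "dz": 0.4, "roll": 0, "fingers": 0.33}
    - {"dx": 0, "dy": 0, "dz": 0.4, "roll": 0, "fingers": 0.33}
    - {"dx": 0, "dy": 0, "dz": 0.3, "roll": 0, "fingers": 0.33}
    - {"dx": 0, "dy": 0, "dz": 0.2, "roll": 0, "fingers": 0.33}
    - {"dx": 0, "dy": 0, "dz": 0.15, "roll": 0, "fingers": 0.33}
    - {"dx": 0, "dy": 0, "dz": 0, "roll": 0, "fingers": 0.33}
    - {"dx": 0, "dy": 0, "dz": 0, "roll": 0, "fingers": 0.33}

```text
time: 6.23
tool_pos: [0.519, 0.3031, 0.0056]
tcp_rot: [1.798, 2.576, 0.0]
wrist_force: [-0.1, -0.3, 0.5]
width: 0.671
```

>>> play_rows:
  rows:
    - {"dx": 0, "dy": 0, "dz": 0, "roll": 0, "fingers": 0.4}
    - {"dx": 0, "dy": 0, "dz": 0, "roll": 0, "fingers": 0.45}
    - {"dx": 0, "dy": 0, "dz": 0, "roll": 0, "fingers": 0.5}
    - {"dx": 0, "dy": 0, "dz": 0, "roll": 0, "fingers": 0.54}
    - {"dx": 0, "dy": 0, "dz": 0, "roll": 0, "fingers": 0.57}
    - {"dx": 0, "dy": 0, "dz": 0, "roll": 0, "fingers": 0.6}
    - {"dx": 0, "dy": 0, "dz": 0, "roll": 0, "fingers": 0.65}
    - {"dx": 0, "dy": 0, "dz": 0, "roll": 0, "fingers": 0.65}
    - {"dx": 0, "dy": 0, "dz": 0, "roll": 0, "fingers": 0.65}
  grip_force: 20

```text
time: 6.98
tool_pos: [0.5197, 0.3036, 0.0063]
tcp_rot: [1.797, 2.576, 0.003]
wrist_force: [0.1, 1.1, 5.1]
width: 0.494
```

Run:
```python
from h import *
s=bot.read_state(); print(s['time'],s['tool_pos'],s['wrist_force'],s['width']*85)
c=shot('wrist'); np.savez('w5.npz',**c); P=cloud(c)
d=shot('side'); 
u,v=map(int,proj(c,[.516,.306,.02])); a=cv2.resize(c['pixels'][max(v-90,0):v+90,u-100:u+100],(444,400))
u,v=map(int,proj(d,[.516,.306,.03])); b=cv2.resize(d['pixels'][v-30:v+30,u-25:u+25],(333,400),interpolation=cv2.INTER_CUBIC)
cv2.imwrite('pics/w5.png',np.hstack([a[:400],b])[:,:,::-1])
```

```text
6.9833 [0.51973934 0.30358006 0.0062578 ] [0.10523382 1.07994352 5.11192731] 41.98145304872715
```

View pics/w5.png

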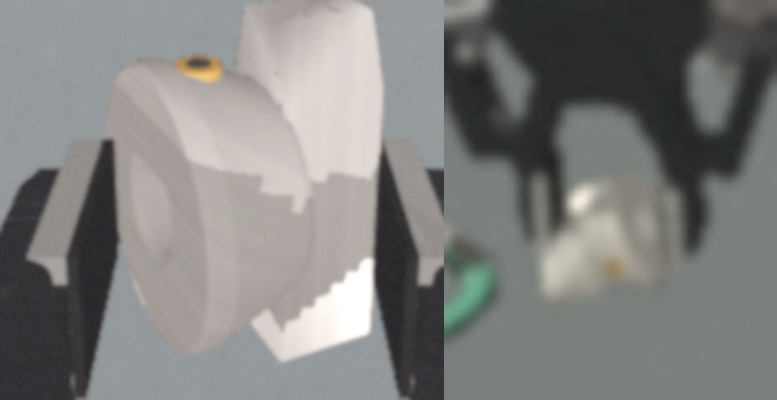

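The fingers closed to 42 mm, with the pads on the underside (left) and the bar top (right). The knob has tipped a little and is wedged there. I now open while following with the far finger, upward and towards the robot along the tipping arc.

>>> play_rows:
  rows:
    - {"dx": 0, "dy": -0.06, "dz": -0.05, "roll": 0, "fingers": 0.49}
    - {"dx": 0, "dy": -0.08, "dz": -0.055, "roll": 0, "fingers": 0.46}
    - {"dx": 0, "dy": -0.08, "dz": -0.055, "roll": 0, "fingers": 0.43}
    - {"dx": 0, "dy": -0.08, "dz": -0.055, "roll": 0, "fingers": 0.4}
    - {"dx": 0, "dy": -0.06, "dz": -0.04, "roll": 0, "fingers": 0.37}
    - {"dx": 0, "dy": -0.06, "dz": -0.04, "roll": 0, "fingers": 0.34}
    - {"dx": 0, "dy": -0.06, "dz": -0.04, "roll": 0, "fingers": 0.31}
    - {"dx": 0, "dy": -0.06, "dz": -0.04, "roll": 0, "fingers": 0.28}
    - {"dx": 0, "dy": -0.063, "dz": -0.02, "roll": 0, "fingers": 0.25}
    - {"dx": 0, "dy": -0.063, "dz": -0.02, "roll": 0, "fingers": 0.22}
    - {"dx": 0, "dy": -0.063, "dz": -0.02, "roll": 0, "fingers": 0.19}
    - {"dx": 0, "dy": -0.063, "dz": -0.02, "roll": 0, "fingers": 0.16}

```text
time: 8.08
tool_pos: [0.4887, 0.292, 0.0235]
tcp_rot: [-1.797, -2.576, 0.0]
wrist_force: [1.1, -0.5, 0.1]
width: 0.843
```

Run:
```python
from h import *
s=bot.read_state(); print(s['time'],s['tool_pos'],s['wrist_force'],s['width']*85)
d=shot('wrist'); np.savez('w6.npz',**d); q=shot('side'); np.savez('s6.npz',**q)
u,v=map(int,proj(d,[.51,.305,.02])); a=cv2.resize(d['pixels'][max(v-110,0):v+110,max(u-150,0):u+150][:,:],(545,400))
u,v=map(int,proj(q,[.51,.305,.03])); b=cv2.resize(q['pixels'][v-40:v+40,u-25:u+25],(250,400),interpolation=cv2.INTER_CUBIC)
cv2.imwrite('pics/w6.png',np.hstack([a,b])[:,:,::-1])
```

```text
8.0833 [0.48874085 0.29197326 0.02349984] [ 1.11376366 -0.47148636  0.0663535 ] 71.63079165426595
```

View pics/w6.png

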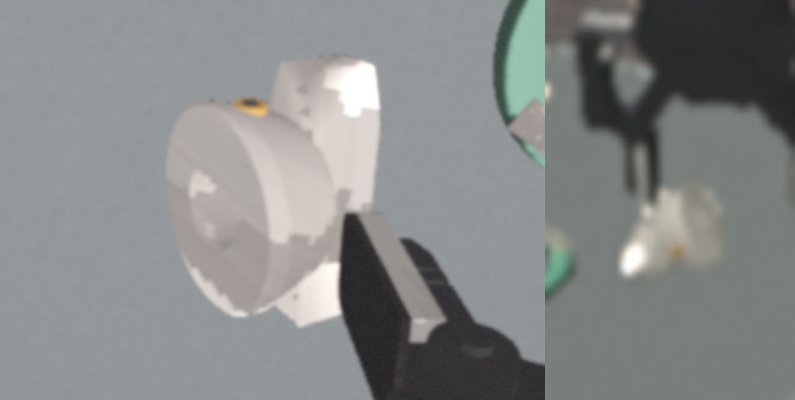

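The finger slid over the bar. The knob has fallen back to its rest tilt, with the fingertip now behind the upper skirt at (350,220). I measure where the knob is, then push high on the skirt instead.

```bash
cat >> h.py <<'E'
def knob(c,o=(.5159,.308),al=20,w=.06):
    P=cloud(c); I=c['pixels'].astype(int); al=np.radians(al)
    e=np.array([np.cos(al),np.sin(al)]); t=np.array([-e[1],e[0]])
    m=(P[...,2]>.007)&(P[...,2]<.055)&(np.hypot(P[...,0]-o[0],P[...,1]-o[1])<w)&(I.min(2)>105)
    m=cv2.morphologyEx(m.astype(np.uint8),cv2.MORPH_OPEN,np.ones((3,3)))
    k,l,st,_=cv2.connectedComponentsWithStats(m); q=P[l==1+np.argmax(st[1:,4])]
    E=(q[:,:2]-np.array([.5159,.308]))@e*1e3; T=(q[:,:2]-np.array([.5159,.308]))@t*1e3
    return q,E,T
E
python3 - <<'E'
from h import *
for f in ('w4','w6'):
  c=dict(np.load(f+'.npz')); q,E,T=knob(c)
  h=q[:,2]>.038
  print(f,len(q),'E',np.percentile(E,[.5,99.5]).round(1),'T',np.percentile(T,[.5,99.5]).round(1),'zmax',np.percentile(q[:,2],99.5),'rimtop',E[h].mean().round(1),T[h].mean().round(1))
c=dict(np.load('w6.npz')); P=cloud(c); I=c['pixels'].astype(int)
e=np.array([np.cos(.349),np.sin(.349)]); t=np.array([-e[1],e[0]])
m=(I.max(2)<80)&(P[...,2]<.09)&(P[...,2]>.015)&(np.hypot(P[...,0]-.53,P[...,1]-.305)<.05)
f=P[m]; d=f[:,:2]-np.array([.5159,.308]); print('finger z',np.percentile(f[:,2],[.5,2,10]),'E',np.percentile(d@e*1e3,[1,50,99]),'T',np.percentile(d@t*1e3,[1,50,99]))
E
```

```text
w4 3255 E [-20.6  22.7] T [-27.4  28.1] zmax 0.04515551590699067 rimtop -0.9 1.2
w6 13311 E [-28.7  14.3] T [-27.2  28. ] zmax 0.05238908722722207 rimtop -6.8 2.8
finger z [0.03578748 0.03941552 0.05171671] E [ 2.79914965 17.34496148 35.44368859] T [-14.65352158   1.06146885   7.58291211]
```

>>> play_rows:
  rows:
    - {"dx": 0, "dy": 0.1, "dz": 0, "roll": 0, "fingers": 0.16}
    - {"dx": 0.14, "dy": 0, "dz": 0, "roll": 0, "fingers": 0.16}
    - {"dx": 0, "dy": 0, "dz": 0, "roll": 0, "fingers": 0.16}
    - {"dx": 0, "dy": -0.3, "dz": 0, "roll": 0, "fingers": 0.16}
    - {"dx": 0, "dy": -0.5, "dz": 0, "roll": 0, "fingers": 0.16}
    - {"dx": 0, "dy": -0.3, "dz": 0, "roll": 0, "fingers": 0.16}
    - {"dx": 0, "dy": 0, "dz": 0, "roll": 0, "fingers": 0.16}
    - {"dx": 0, "dy": 0, "dz": 0, "roll": 0, "fingers": 0.16}
    - {"dx": 0, "dy": 0, "dz": 0, "roll": 0, "fingers": 0.16}

```text
time: 8.93
tool_pos: [0.4573, 0.2879, 0.0296]
tcp_rot: [1.792, 2.57, 0.025]
wrist_force: [3.7, 1.0, 17.1]
width: 0.842
```

Run:
```python
from h import *
s=bot.read_state(); print(s['time'],s['tool_pos'],s['wrist_force'],s['width']*85)
d=shot('wrist'); np.savez('w7.npz',**d); q=shot('side'); np.savez('s7.npz',**q)
k,E,T=knob(d,o=(.48,.295)); print('E',np.percentile(E,[.5,99.5]).round(1),'T',np.percentile(T,[.5,99.5]).round(1),'zmax',np.percentile(k[:,2],99.5))
u,v=map(int,proj(d,[.48,.295,.02])); a=cv2.resize(d['pixels'][max(v-110,0):v+110,max(u-150,0):u+150][:,:],(545,400))
u,v=map(int,proj(q,[.48,.295,.03])); b=cv2.resize(q['pixels'][v-40:v+40,u-25:u+25],(250,400),interpolation=cv2.INTER_CUBIC)
cv2.imwrite('pics/w7.png',np.hstack([a,b])[:,:,::-1])
```

```text
8.9333 [0.45733782 0.28786331 0.02959062] [ 3.70918008  0.96584915 17.1198339 ] 71.60816523948453
E [-46.8  -6.4] T [-25.7  29.1] zmax 0.05310589890445959
```

View pics/w7.png

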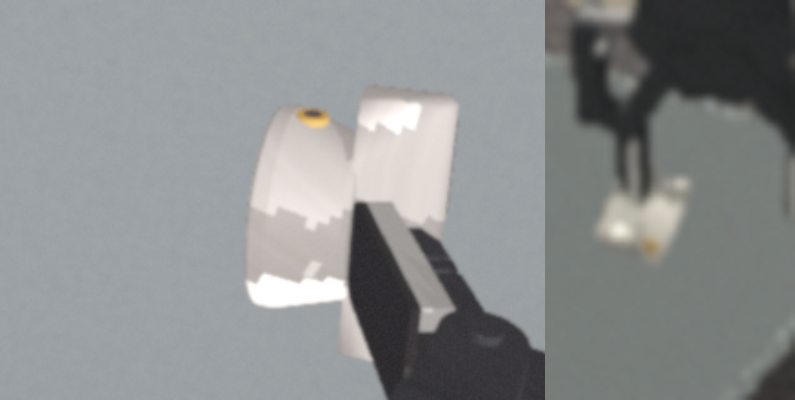

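The knob has rolled to roughly z-level. The fingertip is in the notch between skirt and bar at (365,215), pressing down 17 N. I raise it a little and keep pushing against the skirt's shoulder.

>>> play_rows:
  rows:
    - {"dx": 0, "dy": -0.05, "dz": -0.13, "roll": 0, "fingers": 0.16}
    - {"dx": 0, "dy": -0.12, "dz": -0.02, "roll": 0, "fingers": 0.16}
    - {"dx": 0, "dy": -0.12, "dz": -0.02, "roll": 0, "fingers": 0.16}
    - {"dx": 0, "dy": -0.12, "dz": 0, "roll": 0, "fingers": 0.16}
    - {"dx": 0, "dy": -0.12, "dz": 0, "roll": 0, "fingers": 0.16}
    - {"dx": 0, "dy": -0.12, "dz": 0, "roll": 0, "fingers": 0.16}
    - {"dx": 0, "dy": -0.12, "dz": 0, "roll": 0, "fingers": 0.16}
    - {"dx": 0, "dy": 0, "dz": 0, "roll": 0, "fingers": 0.16}
    - {"dx": 0, "dy": 0, "dz": 0, "roll": 0, "fingers": 0.16}

```text
time: 9.78
tool_pos: [0.4201, 0.2726, 0.0299]
tcp_rot: [-1.797, -2.576, 0.001]
wrist_force: [0.0, -0.0, -0.5]
width: 0.837
```

Run:
```python
from h import *
s=bot.read_state(); print(s['time'],s['tool_pos'],s['wrist_force'],s['width']*85)
d=shot('wrist'); np.savez('w7.npz',**d); q=shot('side'); np.savez('s7.npz',**q)
k,E,T=knob(d,o=(.455,.285)); print('E',np.percentile(E,[.5,99.5]).round(1),'T',np.percentile(T,[.5,99.5]).round(1),'zmax',np.percentile(k[:,2],99.5),k.mean(0))
u,v=map(int,proj(d,[.455,.285,.02])); a=cv2.resize(d['pixels'][max(v-110,0):v+110,max(u-150,0):u+150][:,:],(545,400))
u,v=map(int,proj(q,[.455,.285,.03])); b=cv2.resize(q['pixels'][v-40:v+40,u-25:u+25],(250,400),interpolation=cv2.INTER_CUBIC)
cv2.imwrite('pics/w8.png',np.hstack([a,b])[:,:,::-1])
```

```text
9.7833 [0.42009993 0.27262178 0.02986202] [ 0.04718866 -0.04661153 -0.49483246] 71.17639205291891
E [-72.8 -35.8] T [-11.9  28.6] zmax 0.053112320678740416 [0.45723519 0.29973991 0.02924911]
```

View pics/w8.png

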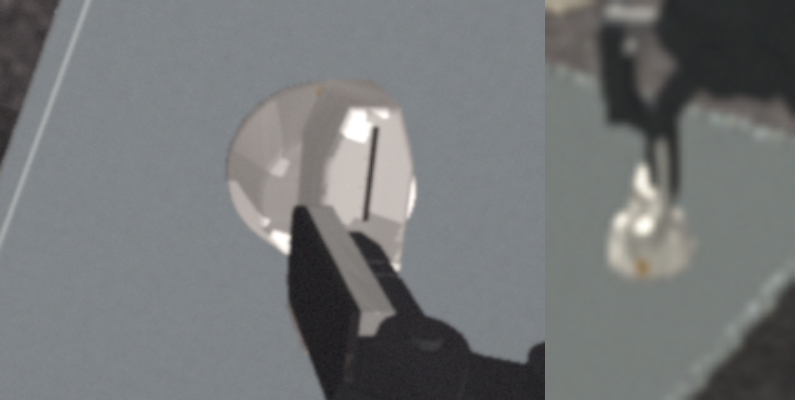

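The knob now stands upright, with its bar top and pointer line visible at (370,170) and no contact force. I raise the tool, centre over it and measure.

>>> play_rows:
  rows:
    - {"dx": 0, "dy": 0, "dz": -0.5, "roll": 0, "fingers": 0.16}
    - {"dx": 0, "dy": 0, "dz": -0.8, "roll": 0, "fingers": 0.16}
    - {"dx": 0, "dy": 0.4, "dz": -0.8, "roll": 0, "fingers": 0.16}
    - {"dx": 0, "dy": 0.4, "dz": -0.8, "roll": 0, "fingers": 0.16}
    - {"dx": 0, "dy": 0.35, "dz": 0, "roll": 0, "fingers": 0.16}
    - {"dx": 0, "dy": 0, "dz": 0, "roll": 0, "fingers": 0.16}
    - {"dx": 0, "dy": 0, "dz": 0, "roll": 0, "fingers": 0.16}

```text
time: 10.47
tool_pos: [0.4644, 0.2889, 0.1466]
tcp_rot: [1.798, 2.576, 0.001]
wrist_force: [-0.7, 0.4, -0.8]
width: 0.842
```

Run:
```python
from h import *
s=bot.read_state(); print(s['time'],s['tool_pos'],s['wrist_force'],s['width']*85)
c=shot('wrist'); np.savez('w9.npz',**c)
P=cloud(c); I=c['pixels'].astype(int)
near=(np.hypot(P[...,0]-.462,P[...,1]-.293)<.07)
for lo,hi,nm in ((.0345,.046,'bar'),(.004,.046,'all')):
  m=(near&(P[...,2]>lo)&(P[...,2]<hi)).astype(np.uint8)
  k,l,st,_=cv2.connectedComponentsWithStats(m); j=1+np.argmax(st[1:,4]); q=P[l==j]
  cn=max(cv2.findContours((l==j).astype(np.uint8),0,1)[0],key=cv2.contourArea)[:,0]
  X=np.array([ray(c,*p,.0382 if nm=='bar' else .004)[:2] for p in cn]).astype(np.float32)
  print(nm,len(q),q.min(0),q.max(0),'zmed',np.median(q[:,2]),cv2.minAreaRect(X*1000))
x0,y0,w,h=cv2.boundingRect(cn); k=10
cr=c['pixels'][max(y0-k,0):y0+h+k,max(x0-k,0):x0+w+k]; print('crop',x0-k,y0-k,cr.shape)
f=500/max(cr.shape[:2]); cv2.imwrite('pics/w9.png',cv2.resize(cr,None,fx=f,fy=f)[:,:,::-1])
```

```text
10.4667 [0.46443313 0.28893755 0.14658178] [-0.70480826  0.35016282 -0.77436027] 71.5961467485627
bar 2318 [0.45279395 0.26175035 0.03450159] [0.48447581 0.31836489 0.04108538] zmed 0.03837493254712742 ((466.625244140625, 291.07989501953125), (17.741024017333984, 55.85647964477539), 20.954042434692383)
all 3801 [0.44509811 0.26044908 0.00409814] [0.48938389 0.31864921 0.04108538] zmed 0.037650620489209134 ((470.17706298828125, 282.64300537109375), (43.837196350097656, 66.05551147460938), 20.168569564819336)
crop 279 179 (110, 83, 3)
```

View pics/w9.png

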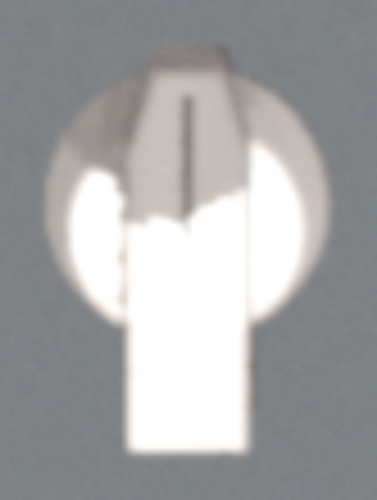

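The knob is upright, centred at (0.4666, 0.2911), with its bar at about 110.5° and the pointed end towards +y. I grasp across the bar.

>>> play_rows:
  rows:
    - {"dx": 0.03, "dy": 0.06, "dz": 0.5, "roll": 0, "fingers": 0.45}
    - {"dx": 0, "dy": 0, "dz": 0.7, "roll": 0, "fingers": 0.45}
    - {"dx": 0, "dy": 0, "dz": 0.7, "roll": 0, "fingers": 0.45}
    - {"dx": 0, "dy": 0, "dz": 0.5, "roll": 0, "fingers": 0.45}
    - {"dx": 0, "dy": 0, "dz": 0.4, "roll": 0, "fingers": 0.45}
    - {"dx": 0, "dy": 0, "dz": 0.24, "roll": 0, "fingers": 0.45}
    - {"dx": 0, "dy": 0, "dz": 0, "roll": 0, "fingers": 0.45}
    - {"dx": 0, "dy": 0, "dz": 0, "roll": 0, "fingers": 0.6}
    - {"dx": 0, "dy": 0, "dz": 0, "roll": 0, "fingers": 0.7}
    - {"dx": 0, "dy": 0, "dz": 0, "roll": 0, "fingers": 0.8}
    - {"dx": 0, "dy": 0, "dz": 0, "roll": 0, "fingers": 0.9}
    - {"dx": 0, "dy": 0, "dz": 0, "roll": 0, "fingers": 0.9}
    - {"dx": 0, "dy": 0, "dz": 0, "roll": 0, "fingers": 0.9}
  grip_force: 60

```text
time: 11.6
tool_pos: [0.4669, 0.2914, 0.0262]
tcp_rot: [1.797, 2.576, 0.004]
wrist_force: [0.1, 0.2, 5.3]
width: 0.186
```

>>> play_rows:
  rows:
    - {"dx": 0, "dy": 0, "dz": -0.3, "roll": 0, "fingers": 0.9}
    - {"dx": 0, "dy": 0, "dz": -0.6, "roll": 0, "fingers": 0.9}
    - {"dx": 0, "dy": 0, "dz": -0.7, "roll": 0, "fingers": 0.9}
    - {"dx": 0, "dy": 0, "dz": -0.7, "roll": 0, "fingers": 0.9}
    - {"dx": 0, "dy": 0, "dz": -0.7, "roll": 1, "fingers": 0.9}
    - {"dx": 0, "dy": 0, "dz": -0.5, "roll": 1, "fingers": 0.9}
    - {"dx": 0, "dy": 0, "dz": 0, "roll": 1, "fingers": 0.9}
    - {"dx": 0, "dy": 0, "dz": 0, "roll": 1, "fingers": 0.9}
    - {"dx": 0, "dy": 0, "dz": 0, "roll": 1, "fingers": 0.9}
    - {"dx": 0, "dy": 0, "dz": 0, "roll": 1, "fingers": 0.9}
    - {"dx": 0, "dy": 0, "dz": 0, "roll": 1, "fingers": 0.9}
    - {"dx": 0, "dy": 0, "dz": 0, "roll": 0.5, "fingers": 0.9}
    - {"dx": 0, "dy": 0, "dz": 0, "roll": 0, "fingers": 0.9}
    - {"dx": 0, "dy": 0, "dz": 0, "roll": 0, "fingers": 0.9}

```text
time: 12.77
tool_pos: [0.4654, 0.2905, 0.1649]
tcp_rot: [-2.402, -2.025, 0.001]
wrist_force: [0.5, 0.6, -1.4]
width: 0.188
```

>>> play_rows:
  rows:
    - {"dx": -0.4, "dy": 0.07, "dz": 0, "roll": 0, "fingers": 0.9}
    - {"dx": -0.7, "dy": 0.11, "dz": 0, "roll": 0, "fingers": 0.9}
    - {"dx": -0.8, "dy": 0.13, "dz": 0, "roll": 0, "fingers": 0.9}
    - {"dx": -0.8, "dy": 0.13, "dz": 0, "roll": 0, "fingers": 0.9}
    - {"dx": -0.8, "dy": 0.13, "dz": 0, "roll": 0, "fingers": 0.9}
    - {"dx": -0.8, "dy": 0.13, "dz": 0, "roll": 0, "fingers": 0.9}
    - {"dx": -0.8, "dy": 0.13, "dz": 0, "roll": 0, "fingers": 0.9}
    - {"dx": -0.8, "dy": 0.13, "dz": 0, "roll": 0, "fingers": 0.9}
    - {"dx": -0.8, "dy": 0.13, "dz": 0, "roll": 0, "fingers": 0.9}
    - {"dx": -0.7, "dy": 0.12, "dz": 0, "roll": 0, "fingers": 0.9}
    - {"dx": -0.45, "dy": 0.1, "dz": 0, "roll": 0, "fingers": 0.9}
    - {"dx": 0, "dy": 0, "dz": 0, "roll": 0, "fingers": 0.9}
    - {"dx": 0, "dy": 0, "dz": 0, "roll": 0, "fingers": 0.9}
    - {"dx": 0, "dy": 0, "dz": 0, "roll": 0, "fingers": 0.9}

```text
time: 13.93
tool_pos: [0.4637, -0.0271, 0.1647]
tcp_rot: [-2.403, -2.023, -0.0]
wrist_force: [0.6, -0.1, -1.7]
width: 0.187
```

Run:
```python
from h import *
s=bot.read_state(); r=s['tcp_rot']; print(s['time'],s['tool_pos'],r,np.degrees(2*np.arctan2(r[1],r[0]))%360,s['wrist_force'],s['width']*85)
c=shot('wrist'); P=cloud(c); z=P[...,2]; tp=s['tool_pos']
# knob bar top in hand
zt=tp[2]-.0262+.0382
m=(abs(z-zt)<.004)&(np.hypot(P[...,0]-tp[0],P[...,1]-tp[1])<.04)&(c['pixels'].min(2)>60)
q=P[m]; print('bar in hand',m.sum(),q.min(0),q.max(0),np.median(q[:,2]))
d=shot('side'); u,v=map(int,proj(d,[.4637,-.0282,.12]))
b=cv2.resize(d['pixels'][v-50:v+50,u-50:u+50],(500,500),interpolation=cv2.INTER_CUBIC)
v0,u0=np.nonzero(m); a=cv2.resize(c['pixels'][200:440,200:440],(300,300)); o=np.zeros((500,800,3),np.uint8); o[:,:500]=b; o[:300,500:]=a
cv2.imwrite('pics/w10.png',o[:,:,::-1])
```

```text
13.9333 [ 0.463698   -0.02712437  0.16471702] [-2.40270018e+00 -2.02306525e+00 -4.20549000e-04] 80.19452572347478 [ 0.63767183 -0.08845646 -1.72477318] 15.880003434893506
bar in hand 6647 [ 0.44359731 -0.05668914  0.17272676] [0.48068073 0.00081285 0.18071116] 0.17694550230929987
```

View pics/w10.png

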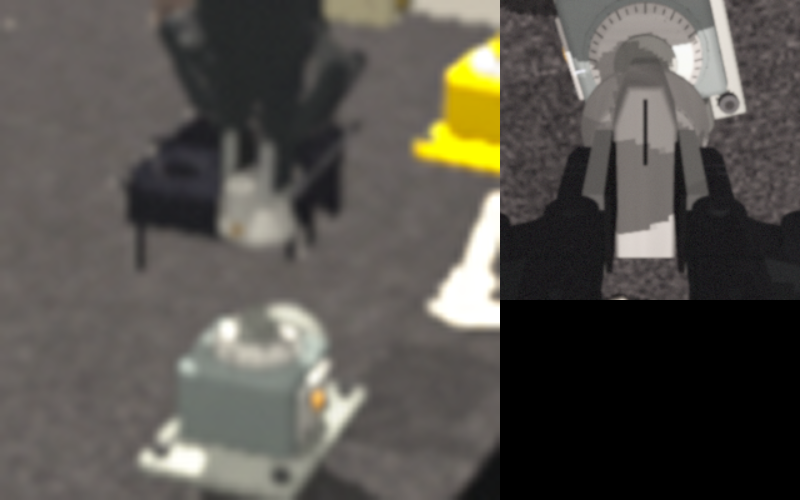

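The knob hangs upright above the head, its bar at (645,190) and the dial behind it. In the arm's own camera it is within about 0.5 mm and 0–3° of the spindle. I lower it.

>>> play_rows:
  rows:
    - {"dx": 0, "dy": 0, "dz": 0.4, "roll": 0, "fingers": 0.9}
    - {"dx": 0, "dy": 0, "dz": 0.4, "roll": 0, "fingers": 0.9}
    - {"dx": 0, "dy": 0, "dz": 0.3, "roll": 0, "fingers": 0.9}
    - {"dx": 0, "dy": 0, "dz": 0.1, "roll": 0, "fingers": 0.9}
    - {"dx": 0, "dy": 0, "dz": 0.05, "roll": 0, "fingers": 0.9}
    - {"dx": 0, "dy": 0, "dz": 0.05, "roll": 0, "fingers": 0.9}
    - {"dx": 0, "dy": 0, "dz": 0.05, "roll": 0, "fingers": 0.9}
    - {"dx": 0, "dy": 0, "dz": 0.05, "roll": 0, "fingers": 0.9}
    - {"dx": 0, "dy": 0, "dz": 0, "roll": 0, "fingers": 0.9}
    - {"dx": 0, "dy": 0, "dz": 0, "roll": 0, "fingers": 0.9}

```text
time: 14.87
tool_pos: [0.4641, -0.0276, 0.109]
tcp_rot: [2.403, 2.023, 0.001]
wrist_force: [-0.3, 0.2, -0.4]
width: 0.186
```

>>> play_rows:
  rows:
    - {"dx": 0, "dy": 0, "dz": 0.05, "roll": 0, "fingers": 0.9}
    - {"dx": 0, "dy": 0, "dz": 0.05, "roll": 0, "fingers": 0.9}
    - {"dx": 0, "dy": 0, "dz": 0.05, "roll": 0, "fingers": 0.9}
    - {"dx": 0, "dy": 0, "dz": 0, "roll": 0, "fingers": 0.9}
    - {"dx": 0, "dy": 0, "dz": 0, "roll": 0, "fingers": 0.9}

```text
time: 15.28
tool_pos: [0.4636, -0.0276, 0.1024]
tcp_rot: [-2.403, -2.023, 0.001]
wrist_force: [-0.8, -0.4, -0.7]
width: 0.189
```

>>> play_rows:
  rows:
    - {"dx": 0, "dy": 0, "dz": 0.06, "roll": 0, "fingers": 0.9}
    - {"dx": 0, "dy": 0, "dz": 0.06, "roll": 0, "fingers": 0.9}
    - {"dx": 0, "dy": 0, "dz": 0.06, "roll": 0, "fingers": 0.9}
    - {"dx": 0, "dy": 0, "dz": 0.06, "roll": 0, "fingers": 0.9}
    - {"dx": 0, "dy": 0, "dz": 0.06, "roll": 0, "fingers": 0.9}
    - {"dx": 0, "dy": 0, "dz": 0.04, "roll": 0, "fingers": 0.9}
    - {"dx": 0, "dy": 0, "dz": 0, "roll": 0, "fingers": 0.9}
    - {"dx": 0, "dy": 0, "dz": 0, "roll": 0, "fingers": 0.9}
    - {"dx": 0, "dy": 0, "dz": 0, "roll": 0, "fingers": 0.9}
    - {"dx": 0, "dy": 0, "dz": 0, "roll": 0, "fingers": 0.9}

```text
time: 16.12
tool_pos: [0.4648, -0.0277, 0.0974]
tcp_rot: [-2.403, -2.024, 0.001]
wrist_force: [-24.7, 3.5, 59.0]
width: 0.19
```

Run:
```python
from h import *
s=bot.read_state(); r=s['tcp_rot']; print(s['time'],s['tool_pos'],r,np.degrees(2*np.arctan2(r[1],r[0]))%360,s['wrist_force'],s['torque'],s['width']*85)
c=shot('wrist'); P=cloud(c); z=P[...,2]; tp=s['tool_pos']
m=(abs(z-.110)<.006)&(np.hypot(P[...,0]-tp[0],P[...,1]-tp[1])<.04)&(c['pixels'].min(2)>90)
q=P[m]; print('bar top z',m.sum(),np.percentile(q[:,2],[10,50,90]),q[:,1].min(),q[:,1].max())
a,b=tuple(np.linalg.lstsq(np.c_[q[:,:2],np.ones(len(q))],q[:,2],rcond=None)[0][:2]); print('tilt rad',np.hypot(a,b))
```

```text
16.1167 [ 0.46477193 -0.02767008  0.09744634] [-2.40270630e+00 -2.02365249e+00  7.22470002e-04] 80.21076834174437 [-24.68603217   3.48143575  59.00452253] [ 4.85671236e-01  4.69480975e+00 -3.35086905e-03] 16.145530910740842
bar top z 6869 [0.10873835 0.10984016 0.11071345] -0.05746706122452071 0.00041779101157981354
tilt rad 0.01684069123068252
```

The knob is home: underside at about 73.5–74 mm, level. The push of 59 N with 25 N sideways is more than needed, so I ease it.

>>> play_rows:
  rows:
    - {"dx": 0, "dy": 0, "dz": -0.06, "roll": 0, "fingers": 0.9}
    - {"dx": 0, "dy": 0, "dz": -0.06, "roll": 0, "fingers": 0.9}
    - {"dx": 0, "dy": 0, "dz": 0, "roll": 0, "fingers": 0.9}
    - {"dx": 0, "dy": 0, "dz": 0, "roll": 0, "fingers": 0.9}
    - {"dx": 0, "dy": 0, "dz": 0, "roll": 0, "fingers": 0.9}

```text
time: 16.58
tool_pos: [0.4643, -0.0276, 0.0977]
tcp_rot: [2.403, 2.023, 0.0]
wrist_force: [-11.1, 0.6, 26.5]
width: 0.19
```

Run:
```python
from h import *
s=bot.read_state(); print(s['time'],s['tool_pos'],s['wrist_force'],s['torque'],s['width'])
print(bot.finish_job())
```

```text
16.5833 [ 0.46433836 -0.02764639  0.0977472 ] [-11.11504006   0.58948156  26.49607703] [ 0.18067591  2.14568887 -0.05261054] 0.1895635836291635
the job is handed in; nothing more can be done
None
```

I turned the knob bore-down, matched its D bore to the spindle and pressed it home. I handed it in at about 16.6 s, still gripped and pushing; no verdict is reported.

**How it went:**
- **Turning over:** The first try, squeezing and then following with the far finger, slipped, and the knob fell back. A quick push high on its skirt, then on the skirt's shoulder, set it upright.
- **Fitting:** I gripped across the bar, turned it 30° to the flat's measured direction (about 80°) and lowered it with no measurable resistance until it met the washer.

**Last checks:**
- **Seating:** The finger height puts the underside at about 73.7 mm. The camera put it at about 73.8 mm just before I eased the push. Flat is 74.0 mm, so the washer is squeezed flat.
- **Alignment:** Tilt was about 0.02 rad before easing. The tool axis is within 1 mm of the measured spindle, at a yaw of 80.2°. My readings of the flat ranged from 77.5 to 80.4°.
- **Force:** I eased the push from 59 N to 26 N down, with the grip set to 60 N. A sideways force of about 11 N remained at hand-in.
- **Dial:** There was almost no twist about the vertical (0.05 N m against 0.3 N m of friction). I did not re-measure the dial rim in a picture.
- **Other things:** The arm never worked close to the hex key, ring gauge or hubs, but I did not re-measure their positions.

I viewed 13 pictures against the budget of 10; the extra ones went on mending the turn-over.

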